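Make up two machine repair kits from the bench stock

TASK

Make up two repair kits from the parts on the bench, each part flat on the floor of a compartment of its own and the same way up as it stands now. In the long three-compartment tray put the large bearing in the middle compartment, with the stepped pulley in one end compartment and the plain tube bush in the other; in the short two-compartment tray put the small bearing in one compartment and the bolt, standing on its head, in the other. Set the parts down rather than dropping them, and leave the big hex nut and the step block where they are.

Things in the scene. Friction and masses are not known exactly. Their poses are not given: they have to be found in the camera images.
- long_tray: Shallow wooden kit tray with three compartments, 80 x 230 mm, 10 mm high. Screwed down. Origin: centre of its underside, z up. Compartments in a row along its y axis, each 70 mm square inside, walls 5 mm thick; their floor is 4 mm and the rims 10 mm above the origin. Compartment centres at y = -75, 0 and +75 mm, x = 0.
- short_tray: Shallow wooden kit tray with two compartments, 80 x 155 mm, 10 mm high. Screwed down. Origin: centre of its underside, z up. Compartments in a row along its y axis, each 70 mm square inside, walls 5 mm thick; their floor is 4 mm and the rims 10 mm above the origin. Compartment centres at y = -37.5 and +37.5 mm, x = 0.
- large_bearing: Large ball bearing lying flat: steel ring with dark seals, 52 mm outside diameter, 25 mm bore, 21 mm high, about 170 g. Origin: centre of its underside, z up along its axis. Loose; stands upright on the bench at the start.
- small_bearing: Small ball bearing lying flat: steel ring with dark seals, 35 mm outside diameter, 15 mm bore, 18 mm high, about 80 g. Origin: centre of its underside, z up along its axis. Loose; stands upright on the bench at the start.
- pulley: Three-step aluminium pulley, large step down: diameter 52 mm from 0 to 12 mm height, 40 mm from 12 to 30 mm, 28 mm from 30 to 44 mm (its top, with a dark dot for the bore); about 160 g. Origin: centre of its underside, z up along its axis. Loose; stands upright on the bench at the start.
- bush: Plain steel tube standing on end, 30 mm outside diameter, 18 mm bore, 45 mm high, about 140 g. Origin: centre of its underside, z up along its axis. Loose; stands upright on the bench at the start.
- bolt: Big hexagon bolt standing on its head: head 30 mm across flats, from 0 to 12 mm height; round shank 18 mm diameter (thread up to 19 mm), up to 62 mm height; about 160 g. Origin: centre of its underside, z up along its axis. Loose; stands upright on the bench at the start.
- nut: Spare big dark hexagon nut lying flat, 46 mm across flats, 24 mm high, dark centre. To be left alone. Origin: centre of its underside, z up. Loose. The seven parts (five for the kits, two spares) stand in mixed order along an arc beyond the trays, centres at least 110 mm apart, nothing else within 45 mm of a centre.
- step_block: Spare dark steel clamping block with three steps like stairs rising towards its +x end, 56 x 30 mm, 30 mm high. To be left alone. Origin: centre of its underside, x along its length, z up. Loose.
There are look-alikes about, which are no part of the job. Leave any purple or yellow look-alike of the large_bearing alone.

How it is judged:
By the outcome, as a careful person would: the job done as asked, in the order asked, and still so for the second after the job is handed in, with the robot touching nothing.
It also fails if it takes over 128 s, if anything falls off the work surface, if the arm or the gripper's body presses on something with over 40 N, if the wrist force passes 120 N, or if a joint passes its speed limit or range.

ROBOT

A 7-joint arm with a two-finger parallel gripper is mounted at the origin on the work surface. World frame = base frame: x ahead of the robot, y to its left, z up, the work surface at z = 0. Lengths are in m, angles in rad, forces in N, time in s.
With the tool pointing down it reaches from about 0.35 to 0.9 m from the base axis. Payload 8.1 kg.
Tool frame: the origin (TCP) lies between the finger pads; the fingertips stand 22 mm ahead of it and the grasp point (between the pads) lies 3 mm ahead of it; z points along the fingers, y is the direction in which the jaws open and shut (so a half turn about z gives the same grasp; the last joint's range is limited). The gripper opens to 92 mm and grips with 3 to 60 N. Pads are 19 mm wide; open, the fingers measure 130 mm over their backs; the gripper's body (75 mm by 190 mm) begins 47 mm behind the grasp point.
Start: joints at [1.203, 0.434, 0.025, 1.573, -0.012, 1.134, -0.075], TCP at [0.164, -0.603, 0.249] pointing down, gripper open.
Joint ranges: [-2.62, 2.62], [-0.44, 2.09], [-1.27, 1.32], [0.08, 2.57], [-1.32, 4.46], [0.12, 2], [-2.74, 2.74]. Speed limits (rad/s): [2.22, 2.22, 3.01, 3.01, 3.14, 3.14, 3.14].

INTERFACE

Orientations are given as [roll, pitch, yaw] about the fixed x, y, z axes, in that order (R = Rz(yaw) Ry(pitch) Rx(roll)).
In Python, from rig import state, snapshot, finish_job gives the robot as it stands.
- The arm moves only by the shell command python3 -m handwheel 'ROWS' [OPENING] [FORCE]. ROWS is JSON, one flat list of numbers, 4 for each row, row after row: the shift along the tool's x, y, z in m, then the turn about the tool's z in rad. In form: [tx, ty, tz, roll, tx, ty, tz, roll, ...]. A call has exactly 5 rows; each row is the pose to reach, as a shift and turn from the pose commanded when the call began, along the tool's axes at that moment; what a row does not reach only later rows make up. A row lasts 1/12 s, in which the tool goes at most 41.7 mm and 7.16 degrees, less where a joint would pass 70% of its speed; a pose out of reach is approached as far as the arm can. A call with a gripper value outside its range is refused whole. OPENING is the gripper command: -1 is fully open, 1 is shut, values between are in proportion, set as the call begins (- or left out, the last holds). The fingers move at their own pace and stop on an object; FORCE is the grip in N (left out, the last holds). Time passes only in rows, so rows that repeat a pose let the fingers close, or fill a call up. It gives the time, the measured TCP pose, the force and the opening at its end, in the units of the state.
- state(): the state, without advancing time (a new reading comes with each control period).
- snapshot(name): name is "scene" or "top"; returns a dict with "img" (400x640x3 uint8, red, green, blue), "depth" (400x640 float32, m along the optical axis (not along the pixel's ray), 0 where there is no reading), "fx", "fy", "cx", "cy" (pixels), "rvec" (rotation vector, rad) and "tvec" (3), from world to camera coordinates, as OpenCV has them. Camera axes: x right, y down, z forward; pixel columns grow to the right and rows downward; lengths in m; the calibration is good to about 2 mm. A picture is of the moment at which its call begins.
- finish_job(): hands the job in, once; it reports no verdict.
The state is a dict: "time": time; "joints": joint angles; "joint_velocities": joint speeds; "joint_torque": joint torques, N m; "tool_pos": TCP position; "orientation": TCP orientation; "wrist_force": force on the tool from outside, world axes, zero at the start; "ft_torque": the same for the moment, N m; "gripper_width": finger opening in m.
Only numpy, scipy, OpenCV 4.12 (cv2) and the standard library are available. Lean on these libraries where they do the work, as an engineer would, in place of code of your own. Each camera call takes 0.05 s, during which the arm holds its last target.

## Working session

There is one attempt and no reset: what is moved stays moved. The work goes in short steps, Python scripts to look and compute and a shell command to move; the robot and the scene stay as the last step left them, time stands still between calls to the robot, and variables do not carry over. Pictures are saved under pics/ and viewed, and the job is handed in when it is done.

```bash
mkdir -p pics; ls; python3 - <<'E'
from rig import state, snapshot
import cv2
print(state())
for n in("scene","top"):
    s=snapshot(n); cv2.imwrite(f"pics/{n}0.png",s["img"][:,:,::-1]); print(n,s["fx"],s["cx"],s["cy"],s["rvec"],s["tvec"])
E
```

```text
pics
{'time': 0.0, 'joints': array([ 1.20341249,  0.43519485,  0.02499931,  1.57411169, -0.01157209,
        1.13400532, -0.07509711]), 'joint_velocities': array([-0.00162398,  0.00052024, -0.00014423, -0.00114157, -0.00086742,
        0.00064519,  0.00147271]), 'joint_torque': array([ 1.40006705e-04, -6.67860246e+01,  9.85029973e-01, -3.14464653e+01,
       -6.05534739e-02,  4.29099309e-02,  1.38297610e-04]), 'tool_pos': array([ 0.16335937, -0.60276957,  0.2479571 ]), 'orientation': array([-3.14002792e+00,  1.78515066e-04,  2.64704845e-01]), 'wrist_force': array([0.40782535, 0.58750137, 0.91047598]), 'ft_torque': array([ 0.00566717, -0.00124511,  0.01149088]), 'gripper_width': 0.09173688793632283}
scene 421.41102037251557 324.6305689841931 195.56212871873933 [ 1.73863969  1.80342054 -0.71660121] [-0.01943992 -0.37547143  1.64237469]
top 366.05112274951347 317.4586578940406 195.69561647341246 [ 2.16276033 -2.16362815  0.17163011] [0.01589592 0.55155195 0.99896912]
```

View pics/scene0.png

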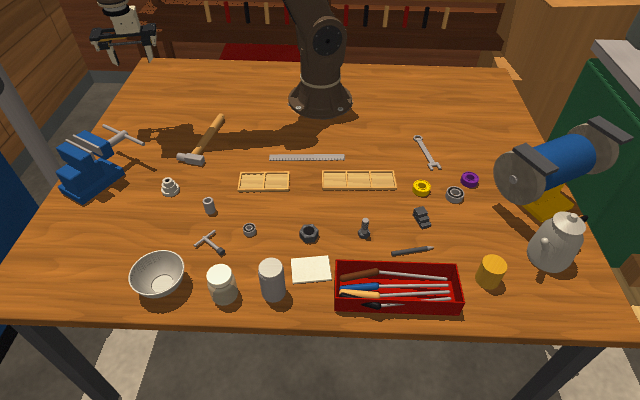

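View pics/top0.png

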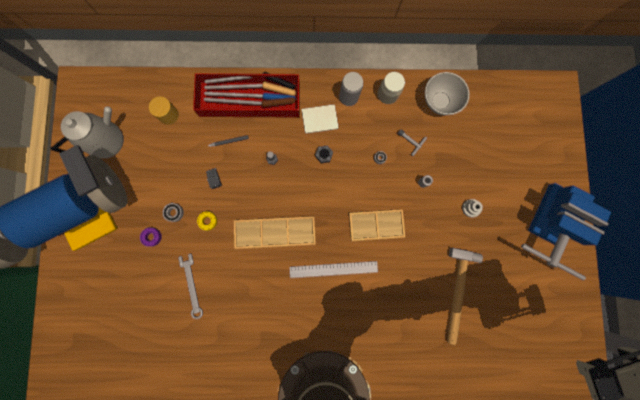

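The scene camera shows seven parts along an arc: pulley (170,187), bush (209,205), small bearing (249,230), nut (309,233), bolt (364,228), step block (421,217) and large bearing (455,195). Yellow (422,187) and purple (470,180) look-alikes sit beside the large bearing. In the top view they are at (472,208), (426,181), (380,157), (324,155), (271,157), (213,178) and (173,212). The trays are at (275,233) and (377,225).

```bash
cat > h.py <<'E'
import numpy as np, cv2
from rig import state, snapshot
def cam(n):
    s=snapshot(n); R,_=cv2.Rodrigues(np.array(s["rvec"],float)); s["R"]=R; s["t"]=np.array(s["tvec"],float); s["C"]=-R.T@s["t"]; return s
def ray(s,uv,z):
    uv=np.atleast_2d(uv).astype(float)
    d=np.c_[(uv[:,0]-s["cx"])/s["fx"],(uv[:,1]-s["cy"])/s["fy"],np.ones(len(uv))]@s["R"]
    return s["C"]+d*((z-s["C"][2])/d[:,2])[:,None]
def cloud(s):
    v,u=np.mgrid[:400,:640]; d=s["depth"]
    P=np.stack([(u-s["cx"])/s["fx"]*d,(v-s["cy"])/s["fy"]*d,d],-1)
    return (P-s["t"])@s["R"]
def proj(s,p):
    q=s["R"]@np.array(p,float)+s["t"]; return np.array([s["fx"]*q[0]/q[2]+s["cx"],s["fy"]*q[1]/q[2]+s["cy"]])
E
python3 - <<'E'
from h import *
seeds={"pulley":((472,208),(170,187)),"bush":((426,181),(209,205)),"sb":((380,157),(249,230)),"nut":((324,155),(309,233)),"bolt":((271,157),(364,228)),"block":((213,178),(421,217)),"lb":((173,212),(455,195)),"yellow":((206,221),(422,187)),"purple":((150,237),(470,180)),"long":((275,233),(359,180)),"short":((377,225),(264,181))}
for i,n in enumerate(("top","scene")):
    s=cam(n); P=cloud(s); np.set_printoptions(precision=4,suppress=True)
    print(n,s["C"], "bench z",np.median(P[180:220,330:345,2]) )
    for k,v in seeds.items():
        c=ray(s,v[i],0.01)[0]
        r=0.05 if k not in("long","short") else 0.14
        m=(np.hypot(P[...,0]-c[0],P[...,1]-c[1])<r)&(P[...,2]>0.006)&(P[...,2]<.09)&(s["depth"]>0)
        nl,L,st,ce=cv2.connectedComponentsWithStats(m.astype(np.uint8))
        b=1+np.argmax(st[1:,4]) if nl>1 else 0; m=L==b
        Q=P[m]; zt=np.percentile(Q[:,2],97); T=Q[Q[:,2]>zt-.005]
        lo,hi=Q.min(0),Q.max(0)
        print(k,"seed",c[:2],"n",st[b,4],"ztop",round(zt,4),"mid xy",(lo+hi)[:2]/2,"ext",(hi-lo)[:2],"top mid",(T.min(0)+T.max(0))[:2]/2, "r",np.hypot(*c[:2]).round(3))
E
```

```text
top [0.4131 0.0408 1.0631] bench z 0.0005230071668450611
pulley seed [ 0.5195 -0.4364] n 270 ztop 0.0473 mid xy [ 0.5208 -0.4323] ext [0.0505 0.0444] top mid [ 0.5202 -0.4354] r 0.678
bush seed [ 0.5992 -0.3044] n 125 ztop 0.048 mid xy [ 0.5961 -0.2963] ext [0.0285 0.0295] top mid [ 0.5971 -0.2959] r 0.672
sb seed [ 0.6709 -0.1703] n 114 ztop 0.0212 mid xy [ 0.67   -0.1695] ext [0.0339 0.0346] top mid [ 0.67   -0.1701] r 0.692
nut seed [ 0.6763 -0.0045] n 235 ztop 0.0281 mid xy [ 0.6784 -0.0026] ext [0.0485 0.0497] top mid [ 0.6787 -0.004 ] r 0.676
bolt seed [0.6697 0.1512] n 108 ztop 0.0643 mid xy [0.6639 0.1493] ext [0.029  0.0324] top mid [0.6653 0.1486] r 0.687
block seed [0.6066 0.3182] n 221 ztop 0.0333 mid xy [0.6065 0.3163] ext [0.0603 0.0448] top mid [0.5944 0.3138] r 0.685
lb seed [0.5076 0.4282] n 256 ztop 0.0244 mid xy [0.5071 0.4275] ext [0.0512 0.0516] top mid [0.5081 0.4279] r 0.664
yellow seed [0.4819 0.3336] n 244 ztop 0.0239 mid xy [0.4827 0.33  ] ext [0.0483 0.0514] top mid [0.4827 0.3301] r 0.586
purple seed [0.4367 0.4891] n 267 ztop 0.0241 mid xy [0.4382 0.4864]
[... 990 characters left out ...]
3 0.3156] n 239 ztop 0.031 mid xy [0.6065 0.3161] ext [0.0595 0.0443] top mid [0.595  0.3118] r 0.682
lb seed [0.5112 0.43  ] n 210 ztop 0.0219 mid xy [0.5075 0.4272] ext [0.0557 0.0532] top mid [0.5075 0.4272] r 0.668
yellow seed [0.4811 0.3343] n 202 ztop 0.0225 mid xy [0.4836 0.3291] ext [0.0579 0.0512] top mid [0.4848 0.3298] r 0.586
purple seed [0.4431 0.4892] n 194 ztop 0.0217 mid xy [0.4399 0.4872] ext [0.0555 0.0516] top mid [0.4406 0.4877] r 0.66
long seed [0.4586 0.1411] n 277 ztop 0.0121 mid xy [0.4528 0.1218] ext [0.0933 0.1948] top mid [0.4525 0.1218] r 0.48
short seed [ 0.4761 -0.1537] n 297 ztop 0.013 mid xy [ 0.4714 -0.1556] ext [0.0922 0.1582] top mid [ 0.4718 -0.1556] r 0.5
```

```bash
python3 - <<'E'
import cv2
a=cv2.imread("pics/top0.png")
cv2.imwrite("pics/topz.png",cv2.resize(a[140:260,130:330],(800,480),interpolation=cv2.INTER_CUBIC))
cv2.imwrite("pics/topz2.png",cv2.resize(a[140:260,320:520],(800,480),interpolation=cv2.INTER_CUBIC))
E
```

```text
(no output)
```

View pics/topz.png

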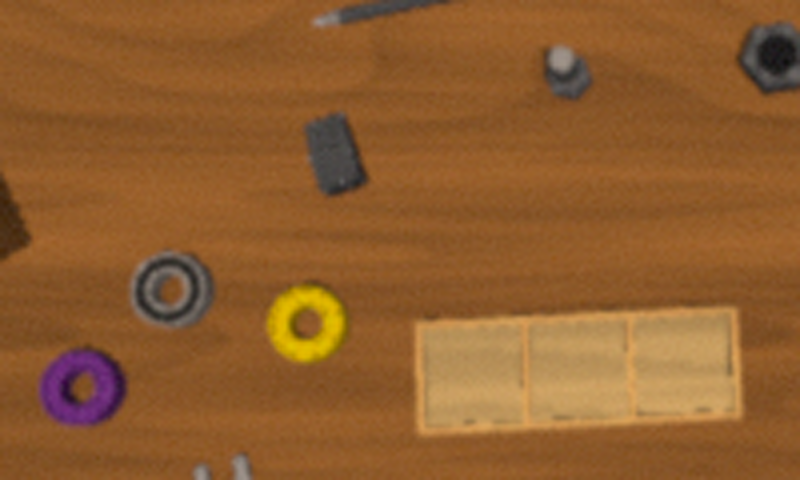

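View pics/topz2.png

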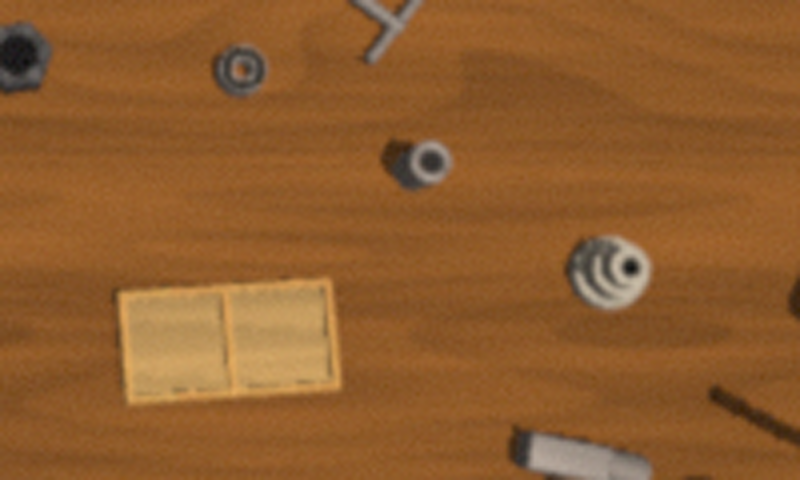

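The zooms confirm it: the steel/dark ring in the left zoom at (172,290) is the real large bearing, and the yellow and purple rings are not. Heights and extents match the given sizes. Next I'll fix the tray corners and top-circle centres by ray casting.

```bash
python3 - <<'E'
from h import *
np.set_printoptions(precision=4,suppress=True)
s=cam("top"); c=cam("scene")
for nm,se,L in (("long",(275,233),.230),("short",(377,225),.155)):
  for n,cc in (("top",s),("scene",c)):
    h=cv2.cvtColor(cc["img"],cv2.COLOR_RGB2HSV); 
    m=((h[...,2]>135)&(h[...,1]<165)&(h[...,0]>10)&(h[...,0]<28)).astype(np.uint8)
    m=cv2.morphologyEx(m,cv2.MORPH_CLOSE,np.ones((5,5),np.uint8))
    cen=(.452,.139,.01) if nm=="long" else (.471,-.1555,.01)
    p=proj(cc,cen).round().astype(int)
    nl,Lb,st,ce=cv2.connectedComponentsWithStats(m)
    sub=Lb[p[1]-12:p[1]+12,p[0]-12:p[0]+12]; b=np.bincount(sub[sub>0]).argmax()
    ct,_=cv2.findContours((Lb==b).astype(np.uint8),0,1); ct=max(ct,key=cv2.contourArea)[:,0]
    w=ray(cc,ct,.010)[:,:2]
    r=cv2.minAreaRect((w*1000).astype(np.float32)); print(nm,n,"rect mm,deg",np.r_[r[0],r[1],r[2]])
for nm,p,z,rad in (("pulley",(.519,-.435),.044,.014),("bush",(.597,-.296),.045,.015),("sb",(.670,-.170),.018,.0175),("lb",(.508,.4275),.021,.026),("bolt",(.666,.1486),.062,.009)):
  print(nm,[cc and proj(cc,(*p,z)).round(1) for cc in (s,c)])
v=s["img"].copy()
for nm,p,z,rad in (("pulley",(.519,-.435),.044,.014),("bush",(.597,-.296),.045,.015),("sb",(.670,-.170),.018,.0175),("lb",(.508,.4275),.021,.026),("bolt",(.666,.1486),.062,.009)):
  for a in np.linspace(0,6.28,40):
    q=proj(s,(p[0]+rad*np.cos(a),p[1]+rad*np.sin(a),z)); v[int(round(q[1])),int(round(q[0]))]=(0,255,0)
a=v[:,:,::-1]
cv2.imwrite("pics/ov.png",np.vstack([cv2.resize(a[145:225,150:290],(700,300)),cv2.resize(a[145:225,350:490],(700,300))]))
E
```

```text
long top rect mm,deg [450.6729 139.0762  84.1132 234.1157   2.5866]
long scene rect mm,deg [451.0328 139.1461  77.1656 227.9323   2.5172]
short top rect mm,deg [ 471.3156 -156.2069   83.6867  157.4913    3.8276]
short scene rect mm,deg [ 471.746  -155.3764   80.933   153.6115    3.2918]
pulley [array([476.8, 207. ]), array([166.9, 179.9])]
bush [array([427. , 179.6]), array([207.4, 200.1])]
sb [array([380.4, 156.7]), array([248.6, 227.4])]
lb [array([171.8, 211.5]), array([454.8, 191.7])]
bolt [array([270. , 153.9]), array([365.1, 219.6])]
```

View pics/ov.png

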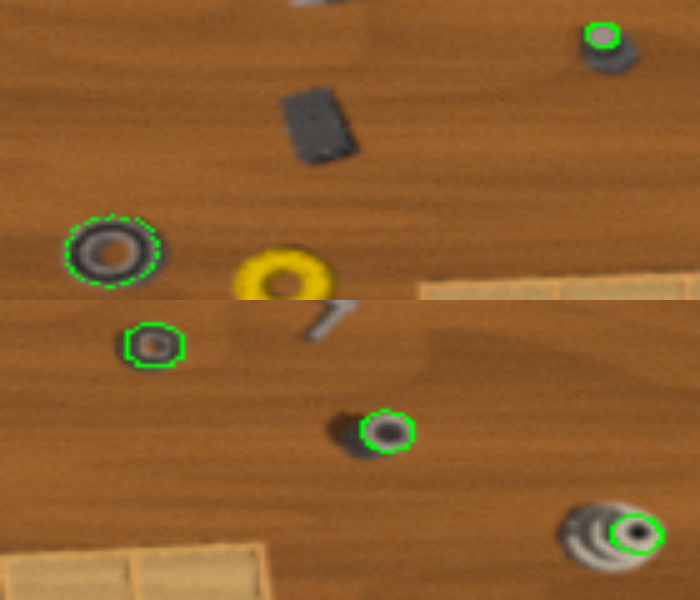

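Overlays fit, and both views agree within 1 mm. Tray yaws are about 2.6° and 3.5°, so I'll use one tool yaw of 1.62 with the jaws along tray x throughout. A helper will work out the distances.

```bash
cat > d.py <<'E'
import sys,numpy as np
from scipy.spatial.transform import Rotation as Ro
from rig import state
T=dict(lb=(.508,.4275),pulley=(.519,-.435),bush=(.597,-.296),sb=(.670,-.170),bolt=(.666,.1486),
 Lm=(.451,.139),Lp=(.4477,.214),Ln=(.4543,.064),Sp=(.4692,-.1184),Sn=(.4738,-.1932))
# args: target  tip_height  (TCP z = tip+0.022)
s=state(); t=sys.argv[1]; xy=T[t] if t in T else [float(v) for v in t.split(",")]
R=Ro.from_euler("xyz",s["orientation"]).as_matrix()
d=R.T@(np.r_[xy,float(sys.argv[2])+.022]-s["tool_pos"])
y=s["orientation"][2]; print("t",round(s["time"],2),"pos",s["tool_pos"].round(4),"rpy",s["orientation"].round(3),"w",round(s["gripper_width"],4),"F",s["wrist_force"].round(1),"\nshift",d.round(4),"turn",round(-(1.62-y),3))
E
python3 -m handwheel '[0.034,-0.011,0,-0.12,0.068,-0.023,0,-0.24,0.102,-0.034,0,-0.36,0.137,-0.046,0,-0.48,0.171,-0.057,0,-0.6]' -1
python3 d.py 0.5,0,0 0.2; python3 d.py lb 0.2
```

```text
time: 0.72
tool_pos: [0.315, -0.5022, 0.2489]
orientation: [3.141, 0.0, 0.871]
wrist_force: [1.7, -0.9, -0.2]
gripper_width: 0.0917
t 0.72 pos [ 0.315  -0.5022  0.2489] rpy [3.141 0.    0.871] w 0.0917 F [ 1.7 -0.9 -0.2] 
shift [ 0.8353 -0.4515  0.0268] turn -0.749Traceback (most recent call last):
  File "d.py", line 9, in <module>
    d=R.T@(np.r_[xy,float(sys.argv[2])+.022]-s["tool_pos"])
           ~~~~~~~~~~~~~~~~~~~~~~~~~~~~~~~~~^~~~~~~~~~~~~~
ValueError: operands could not be broadcast together with shapes (4,) (3,)
```

```bash
python3 -m handwheel '[0.039,0.005,0,-0.12,0.078,0.010,0,-0.24,0.117,0.015,0,-0.36,0.156,0.02,0,-0.48,0.195,0.025,0,-0.6]' -1
python3 d.py lb 0.2
```

```text
time: 1.13
tool_pos: [0.4603, -0.3699, 0.2489]
orientation: [3.141, 0.0, 1.47]
wrist_force: [-0.1, -0.9, 0.2]
gripper_width: 0.0918
t 1.13 pos [ 0.4603 -0.3699  0.2489] rpy [3.141 0.    1.47 ] w 0.0918 F [-0.1 -0.9  0.2] 
shift [ 0.7982 -0.0325  0.0266] turn -0.15
```

```bash
python3 -m handwheel '[0.04,0,0,-0.03,0.08,0,0,-0.06,0.12,0,0,-0.09,0.16,0,0,-0.12,0.20,0,0,-0.15]' -1 >/dev/null
python3 -m handwheel '[0.04,0,0,0,0.08,0,0,0,0.12,0,0,0,0.16,0,0,0,0.20,0,0,0]' -1 >/dev/null
python3 -m handwheel '[0.04,0,0,0,0.08,0,0,0,0.12,0,0,0,0.16,0,0,0,0.20,0,0,0]' -1
python3 d.py lb 0.06
```

```text
time: 2.38
tool_pos: [0.4625, 0.2289, 0.2489]
orientation: [3.141, 0.0, 1.614]
wrist_force: [1.0, -0.3, 0.3]
gripper_width: 0.092
t 2.38 pos [0.4625 0.2289 0.2489] rpy [3.141 0.    1.614] w 0.092 F [ 1.  -0.3  0.3] 
shift [0.1965 0.054  0.1669] turn -0.006
```

```bash
python3 -m handwheel '[0.039,0.011,0,-0.006,0.078,0.022,0.0,-0.006,0.117,0.033,0,-0.006,0.157,0.044,0,-0.006,0.1965,0.054,0,-0.006]' -1 >/dev/null
python3 -m handwheel '[0,0,0.04,0,0,0,0.08,0,0,0,0.12,0,0,0,0.15,0,0,0,0.167,0]' -1
python3 d.py lb 0.009
```

```text
time: 3.22
tool_pos: [0.5068, 0.4239, 0.0772]
orientation: [-3.138, 0.004, 1.621]
wrist_force: [-0.0, -0.9, -0.1]
gripper_width: 0.0918
t 3.22 pos [0.5068 0.4239 0.0772] rpy [-3.138  0.004  1.621] w 0.0918 F [-0.  -0.9 -0.1] 
shift [0.0037 0.0015 0.0461] turn 0.001
```

```bash
python3 -m handwheel '[0,0,0,0,0,0,0,0,0,0,0,0,0,0,0,0,0,0,0,0]' -1
python3 d.py lb 0.009
```

```text
time: 3.63
tool_pos: [0.5089, 0.4266, 0.0836]
orientation: [3.139, -0.002, 1.62]
wrist_force: [-0.4, 0.2, 0.5]
gripper_width: 0.0917
t 3.63 pos [0.5089 0.4266 0.0836] rpy [ 3.139e+00 -2.000e-03  1.620e+00] w 0.0917 F [-0.4  0.2  0.5] 
shift [ 0.0008 -0.001   0.0526] turn 0.0
```

```bash
python3 -m handwheel '[0,-0.001,0.02,0,0,-0.001,0.035,0,0,-0.001,0.045,0,0,-0.001,0.05,0,0,-0.001,0.052,0]' -1 
python3 -m handwheel '[0,0,0,0,0,0,0,0,0,0,0,0,0,0,0,0,0,0,0,0]' -1
python3 d.py lb 0.009
python3 - <<'E'
from h import *
s=cam("scene"); cv2.imwrite("pics/g1.png",cv2.resize(s["img"][110:260,340:540,::-1],(800,600)))
E
```

```text
time: 4.05
tool_pos: [0.5071, 0.4257, 0.0294]
orientation: [-3.141, 0.0, 1.621]
wrist_force: [-0.2, 0.1, -0.7]
gripper_width: 0.0919
time: 4.47
tool_pos: [0.5074, 0.426, 0.0302]
orientation: [3.141, -0.0, 1.621]
wrist_force: [0.8, 0.3, 0.1]
gripper_width: 0.0916
t 4.47 pos [0.5074 0.426  0.0302] rpy [ 3.141 -0.     1.621] w 0.0916 F [0.8 0.3 0.1] 
shift [ 0.0015  0.0007 -0.0008] turn 0.001
```

View pics/g1.png

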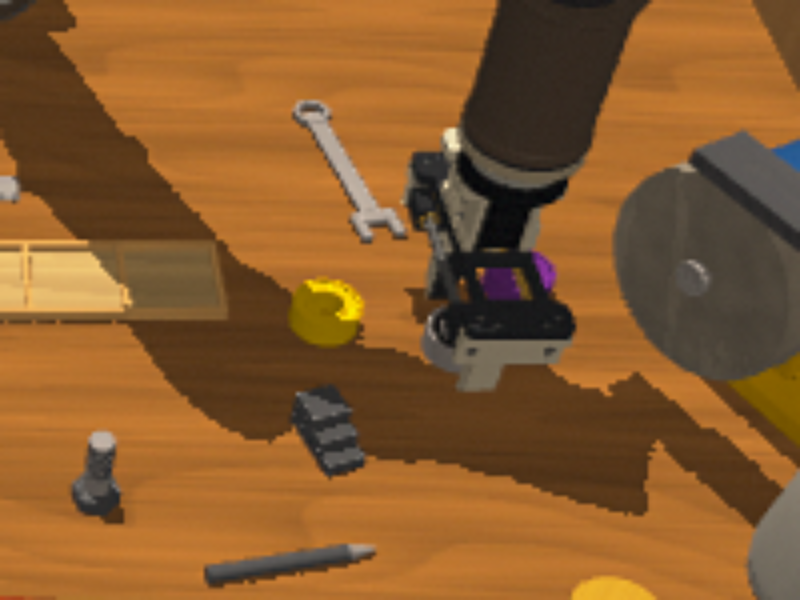

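The gripper straddles the large bearing, with the finger at (480,375) and the bearing's left edge at (430,340). Yellow and purple are clear. Closing.

```bash
python3 -m handwheel '[0.001,0,0,0,0.001,0,0,0,0.001,0,0,0,0.001,0,0,0,0.001,0,0,0]' 1 30
python3 -m handwheel '[0,0,0,0,0,0,0,0,0,0,0,0,0,0,0,0,0,0,0,0]' 
python3 -m handwheel '[0,0,-0.01,0,0,0,-0.02,0,0,0,-0.03,0,0,0,-0.04,0,0,0,-0.045,0]'
python3 d.py Lm 0.09
```

```text
time: 4.93
tool_pos: [0.5071, 0.4268, 0.0297]
orientation: [-3.142, 0.0, 1.621]
wrist_force: [0.9, 1.3, -0.3]
gripper_width: 0.0628
time: 5.35
tool_pos: [0.5071, 0.4267, 0.0297]
orientation: [-3.142, 0.0, 1.621]
wrist_force: [-0.2, 0.2, 0.3]
gripper_width: 0.0516
time: 5.77
tool_pos: [0.5077, 0.4275, 0.0771]
orientation: [3.14, -0.002, 1.621]
wrist_force: [-0.6, 0.1, -1.4]
gripper_width: 0.0518
t 5.77 pos [0.5077 0.4275 0.0771] rpy [ 3.140e+00 -2.000e-03  1.621e+00] w 0.0518 F [-0.6  0.1 -1.4] 
shift [-0.2853 -0.0709 -0.0355] turn 0.001
```

```bash
python3 -m handwheel '[-0.03,-0.007,-0.02,0,-0.066,-0.016,-0.035,0,-0.102,-0.025,-0.035,0,-0.138,-0.034,-0.035,0,-0.174,-0.043,-0.035,0]'
python3 -m handwheel '[-0.035,-0.009,0,0,-0.065,-0.017,0,0,-0.09,-0.023,0,0,-0.105,-0.027,0,0,-0.111,-0.028,0,0]'
python3 -m handwheel '[0,0,0,0,0,0,0,0,0,0,0,0,0,0,0,0,0,0,0,0]' 
python3 d.py Lm 0.012
```

```text
time: 6.18
tool_pos: [0.4725, 0.2494, 0.1106]
orientation: [3.14, -0.0, 1.621]
wrist_force: [0.7, -0.0, -1.8]
gripper_width: 0.0516
time: 6.6
tool_pos: [0.4499, 0.1355, 0.11]
orientation: [-3.141, 0.002, 1.618]
wrist_force: [0.3, 0.1, -1.4]
gripper_width: 0.0514
time: 7.02
tool_pos: [0.4505, 0.1399, 0.1097]
orientation: [3.141, -0.001, 1.622]
wrist_force: [-0.4, 0.3, -2.3]
gripper_width: 0.0518
t 7.02 pos [0.4505 0.1399 0.1097] rpy [ 3.141e+00 -1.000e-03  1.622e+00] w 0.0518 F [-0.4  0.3 -2.3] 
shift [-0.001   0.0004  0.0757] turn 0.002
```

```bash
python3 -m handwheel '[-0.001,0,0.025,0,-0.001,0,0.045,0,-0.001,0,0.06,0,-0.001,0,0.07,0,-0.001,0,0.073,0]'
python3 -m handwheel '[0,0,0.001,0,0,0,0.001,0,0,0,0.001,0,0,0,0.001,0,0,0,0.001,0]' 
python3 d.py Lm 0.012
python3 - <<'E'
from h import *
s=cam("scene"); cv2.imwrite("pics/g2.png",cv2.resize(s["img"][110:260,280:480,::-1],(800,600)))
E
```

```text
time: 7.43
tool_pos: [0.4497, 0.1379, 0.0353]
orientation: [-3.139, 0.0, 1.622]
wrist_force: [-0.1, 0.4, -1.0]
gripper_width: 0.0513
time: 7.85
tool_pos: [0.4509, 0.1377, 0.0363]
orientation: [3.14, -0.0, 1.621]
wrist_force: [1.0, -0.2, -1.2]
gripper_width: 0.0514
t 7.85 pos [0.4509 0.1377 0.0363] rpy [ 3.14  -0.     1.621] w 0.0514 F [ 1.  -0.2 -1.2] 
shift [0.0013 0.0001 0.0023] turn 0.001
```

View pics/g2.png

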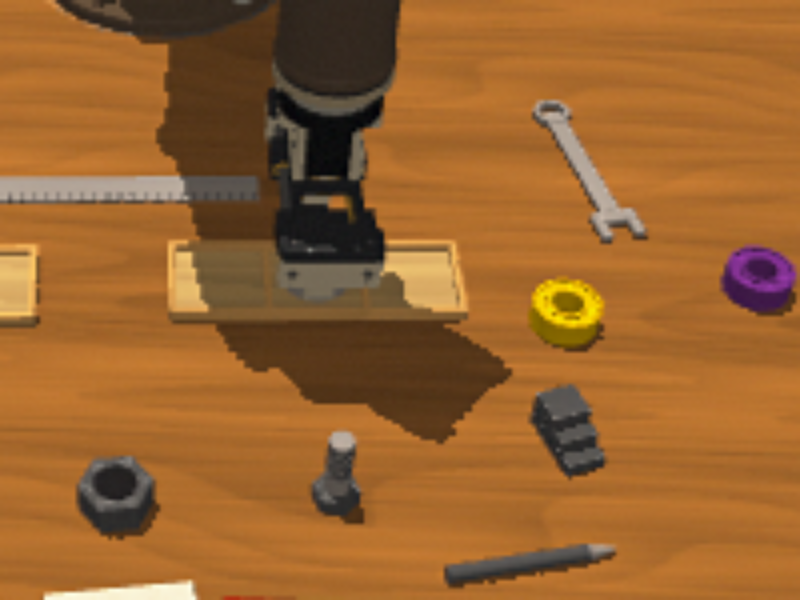

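The bearing is over the middle compartment: gripper at (325,270), dividers at about (267,280) and (365,280). Creeping down to contact.

```bash
python3 -m handwheel '[0.001,0,0.0005,0,0.001,0,0.001,0,0.001,0,0.0015,0,0.001,0,0.002,0,0.001,0,0.002,0]'
python3 -m handwheel '[0,0,0.0005,0,0,0,0.0005,0,0,0,0.0005,0,0,0,0.0005,0,0,0,0.0005,0]' 
python3 d.py Lm 0.012
```

```text
time: 8.32
tool_pos: [0.4504, 0.1386, 0.0336]
orientation: [-3.141, 0.0, 1.621]
wrist_force: [0.1, -0.5, -2.0]
gripper_width: 0.0513
time: 8.73
tool_pos: [0.4504, 0.1386, 0.0335]
orientation: [3.141, 0.0, 1.621]
wrist_force: [-0.8, 0.3, 6.1]
gripper_width: 0.0513
t 8.73 pos [0.4504 0.1386 0.0335] rpy [3.141 0.    1.621] w 0.0513 F [-0.8  0.3  6.1] 
shift [ 0.0004  0.0006 -0.0005] turn 0.001
```

Contact is at the expected height. Releasing and retreating.

```bash
python3 -m handwheel '[0,0,0,0,0,0,0,0,0,0,0,0,0,0,0,0,0,0,0,0]' -0.7 
python3 -m handwheel '[0,0,0,0,0,0,0,0,0,0,-0.01,0,0,0,-0.03,0,0,0,-0.06,0]' 
python3 -m handwheel '[0,0,-0.04,0,0,0,-0.08,0,0,0,-0.10,0,-0.03,0.005,-0.11,0,-0.07,0.01,-0.11,0]' 
python3 d.py pulley 0.1
python3 - <<'E'
from h import *
s=cam("scene"); cv2.imwrite("pics/g3.png",cv2.resize(s["img"][110:260,280:480,::-1],(800,600)))
E
```

```text
time: 9.15
tool_pos: [0.4505, 0.1386, 0.0332]
orientation: [3.142, 0.0, 1.621]
wrist_force: [-0.3, -0.4, -0.0]
gripper_width: 0.0767
time: 9.57
tool_pos: [0.449, 0.1382, 0.0929]
orientation: [-3.138, 0.001, 1.621]
wrist_force: [0.1, -0.4, 0.6]
gripper_width: 0.0781
time: 9.98
tool_pos: [0.4652, 0.0725, 0.2072]
orientation: [3.135, -0.002, 1.627]
wrist_force: [1.9, 0.3, -0.1]
gripper_width: 0.0777
t 9.98 pos [0.4652 0.0725 0.2072] rpy [ 3.135e+00 -2.000e-03  1.627e+00] w 0.0777 F [ 1.9  0.3 -0.1] 
shift [-0.5099  0.0245  0.0843] turn 0.007
```

View pics/g3.png

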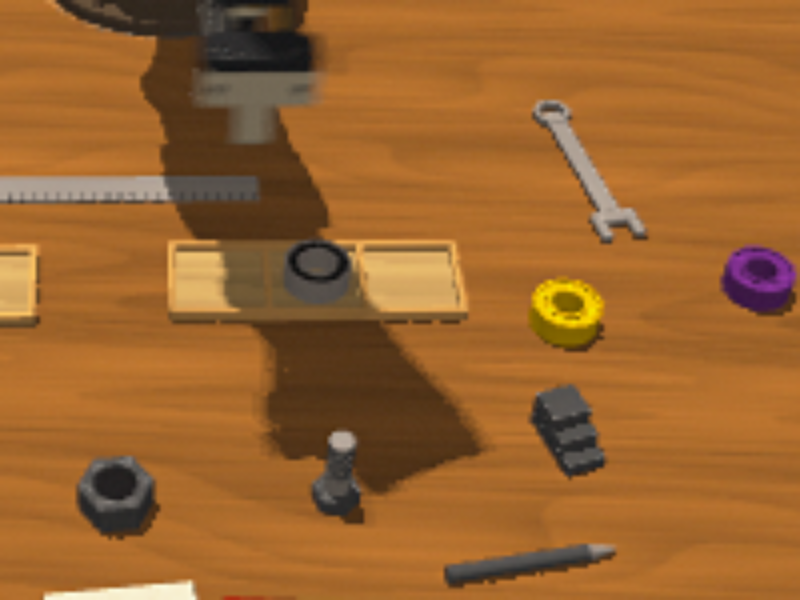

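The large bearing sits flat in the middle compartment at (318,272). Now the pulley.

```bash
python3 -m handwheel '[-0.04,0.002,0,0,-0.08,0.004,0,0,-0.12,0.006,0,0,-0.16,0.008,0,0,-0.20,0.01,0,0]' -1 >/dev/null
python3 -m handwheel '[-0.04,0.002,0,0,-0.08,0.004,0,0,-0.12,0.006,0,0,-0.16,0.008,0,0,-0.20,0.01,0,0]' >/dev/null
python3 d.py pulley 0.07
```

```text
t 10.87 pos [ 0.5033 -0.3311  0.2038] rpy [-3.142 -0.     1.621] w 0.092 F [ 0.6 -0.2  0.6] 
shift [-0.1045  0.0105  0.1118] turn 0.001
```

```bash
python3 -m handwheel '[-0.04,0.003,0.02,0,-0.07,0.006,0.05,0,-0.09,0.009,0.08,0,-0.1,0.0105,0.1,0,-0.1045,0.0105,0.112,0]' >/dev/null
python3 -m handwheel '[0,0,0,0,0,0,0,0,0,0,0,0,0,0,0,0,0,0,0,0]' >/dev/null
python3 d.py pulley 0.016
```

```text
t 11.7 pos [ 0.5205 -0.4327  0.0932] rpy [3.140e+00 1.000e-03 1.622e+00] w 0.0916 F [0.4 0.6 0.9] 
shift [-0.0022 -0.0018  0.0552] turn 0.002
```

```bash
python3 -m handwheel '[-0.002,-0.001,0.02,0,-0.002,-0.001,0.035,0,-0.002,-0.001,0.045,0,-0.002,-0.001,0.052,0,-0.002,-0.001,0.055,0]' >/dev/null
python3 -m handwheel '[0,0,0,0,0,0,0,0,0,0,0,0,0,0,0,0,0,0,0,0]' >/dev/null
python3 d.py pulley 0.016
python3 - <<'E'
from h import *
s=cam("scene"); cv2.imwrite("pics/g4.png",cv2.resize(s["img"][110:260,80:280,::-1],(800,600)))
E
```

```text
t 12.53 pos [ 0.5189 -0.4354  0.0368] rpy [3.141e+00 1.000e-03 1.621e+00] w 0.0915 F [ 0.8  0.5 -0.8] 
shift [ 0.0004  0.0001 -0.0012] turn 0.001
```

View pics/g4.png

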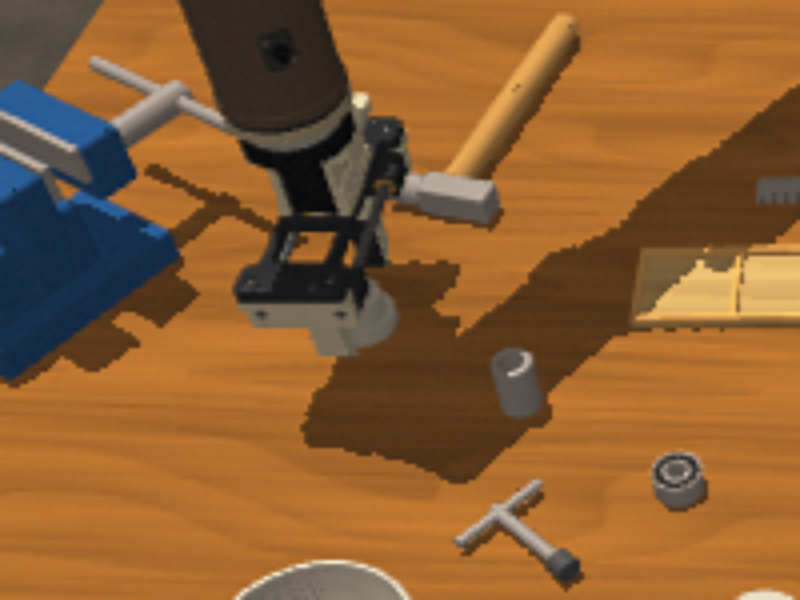

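The gripper straddles the pulley at (350,315), clear of the hammer at (445,195). Gripping.

```bash
python3 -m handwheel '[0,0,0,0,0,0,0,0,0,0,0,0,0,0,0,0,0,0,0,0]' 1 30 >/dev/null
python3 -m handwheel '[0,0,0,0,0,0,0,0,0,0,0,0,0,0,0,0,0,0,0,0]' 
python3 d.py pulley 0.016
python3 -m handwheel '[0,0,-0.01,0,0,0,-0.04,0,0,0,-0.08,0,0,0,-0.11,0,0,0,-0.12,0]'
python3 d.py Ln 0.13
```

```text
time: 13.42
tool_pos: [0.5188, -0.4352, 0.0363]
orientation: [3.141, 0.0, 1.621]
wrist_force: [-0.7, 0.2, -1.2]
gripper_width: 0.039
t 13.42 pos [ 0.5188 -0.4352  0.0363] rpy [3.141 0.    1.621] w 0.039 F [-0.7  0.2 -1.2] 
shift [ 0.0001  0.0002 -0.0017] turn 0.001
time: 13.83
tool_pos: [0.5208, -0.4361, 0.1624]
orientation: [3.136, 0.004, 1.621]
wrist_force: [0.9, -0.2, 0.1]
gripper_width: 0.0394
t 13.83 pos [ 0.5208 -0.4361  0.1624] rpy [3.136 0.004 1.621] w 0.0394 F [ 0.9 -0.2  0.1] 
shift [ 0.5028 -0.0415  0.008 ] turn 0.001
```

```bash
python3 -m handwheel '[0.02,-0.002,0,0,0.058,-0.005,0,0,0.097,-0.008,0,0,0.136,-0.012,0,0,0.175,-0.015,0,0]' >/dev/null
python3 -m handwheel '[0.04,-0.003,0,0,0.08,-0.006,0,0,0.12,-0.009,0,0,0.16,-0.012,0,0,0.20,-0.016,0,0]' >/dev/null
python3 -m handwheel '[0.035,-0.003,0,0,0.07,-0.006,0,0,0.10,-0.009,0,0,0.12,-0.01,0,0,0.128,-0.0105,0,0]' >/dev/null
python3 -m handwheel '[0,0,0,0,0,0,0,0,0,0,0,0,0,0,0,0,0,0,0,0]' 
python3 d.py Ln 0.0183
```

```text
time: 15.5
tool_pos: [0.4523, 0.0637, 0.1561]
orientation: [-3.141, 0.0, 1.618]
wrist_force: [-0.1, 0.8, -1.1]
gripper_width: 0.0391
t 15.5 pos [0.4523 0.0637 0.1561] rpy [-3.141  0.     1.618] w 0.0391 F [-0.1  0.8 -1.1] 
shift [0.0002 0.0021 0.1158] turn -0.002
```

```bash
python3 -m handwheel '[0,0.002,0.03,0,0,0.002,0.06,0,0,0.002,0.085,0,0,0.002,0.103,0,0,0.002,0.111,0]' >/dev/null
python3 -m handwheel '[0,0,0,0,0,0,0.001,0,0,0,0.001,0,0,0,0.002,0,0,0,0.002,0]'
python3 d.py Ln 0.0183
```

```text
time: 16.33
tool_pos: [0.4548, 0.0652, 0.044]
orientation: [3.14, -0.0, 1.62]
wrist_force: [0.1, -0.1, -0.8]
gripper_width: 0.0394
t 16.33 pos [0.4548 0.0652 0.044 ] rpy [ 3.14 -0.    1.62] w 0.0394 F [ 0.1 -0.1 -0.8] 
shift [-0.0012 -0.0005  0.0037] turn 0.0
```

```bash
python3 -m handwheel '[-0.001,0,0.001,0,-0.001,0,0.002,0,-0.001,0,0.0025,0,-0.001,0,0.003,0,-0.001,0,0.003,0]'
python3 -m handwheel '[0,0,0.0005,0,0,0,0.0005,0,0,0,0.0005,0,0,0,0.0005,0,0,0,0.0005,0]'
python3 d.py Ln 0.0183
```

```text
time: 16.75
tool_pos: [0.4541, 0.0642, 0.0401]
orientation: [-3.141, 0.0, 1.621]
wrist_force: [-1.0, -0.3, -1.7]
gripper_width: 0.0393
time: 17.17
tool_pos: [0.4541, 0.0642, 0.0401]
orientation: [3.141, 0.0, 1.621]
wrist_force: [-1.8, -0.3, 6.9]
gripper_width: 0.0391
t 17.17 pos [0.4541 0.0642 0.0401] rpy [3.141 0.    1.621] w 0.0391 F [-1.8 -0.3  6.9] 
shift [-0.0002  0.0002 -0.0002] turn 0.001
```

Set down, contact 6.9 N. Release.

```bash
python3 -m handwheel '[0,0,0,0,0,0,0,0,0,0,0,0,0,0,0,0,0,0,0,0]' -0.7 
python3 -m handwheel '[0,0,0,0,0,0,0,0,0,0,-0.01,0,0,0,-0.03,0,0,0,-0.06,0]' >/dev/null
python3 -m handwheel '[0,0,-0.04,0,0,0,-0.07,0,-0.03,0.01,-0.08,0,-0.07,0.025,-0.08,0,-0.11,0.04,-0.08,0]' -1 >/dev/null
python3 d.py bush 0.1
python3 - <<'E'
from h import *
s=cam("scene"); cv2.imwrite("pics/g5.png",cv2.resize(s["img"][110:260,280:480,::-1],(800,600)))
E
```

```text
time: 17.58
tool_pos: [0.4542, 0.0642, 0.0397]
orientation: [-3.142, -0.0, 1.621]
wrist_force: [1.0, -0.4, -0.0]
gripper_width: 0.068
t 18.42 pos [ 0.4997 -0.0422  0.1821] rpy [3.138e+00 1.000e-03 1.624e+00] w 0.0918 F [ 0.2 -0.4  0.2] 
shift [-0.2585  0.0836  0.0606] turn 0.004
```

View pics/g5.png

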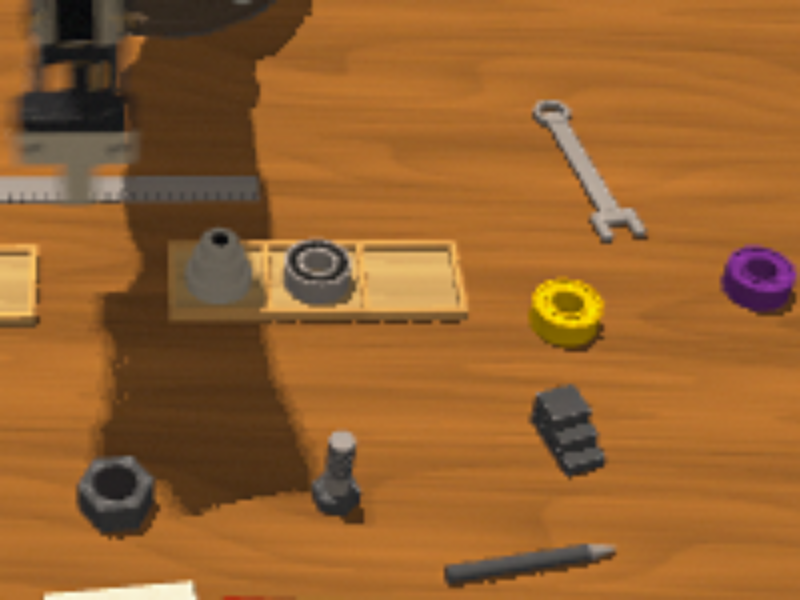

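The pulley stands upright in the left compartment at (218,270). Next, the bush.

```bash
python3 -m handwheel '[-0.038,0.012,0,0,-0.076,0.024,0,0,-0.114,0.036,0,0,-0.152,0.048,0,0,-0.19,0.061,0,0]' >/dev/null
python3 -m handwheel '[-0.03,0.01,0,0,-0.055,0.018,0.02,0,-0.065,0.021,0.04,0,-0.0685,0.0226,0.055,0,-0.0685,0.0226,0.061,0]' >/dev/null
python3 -m handwheel '[0,0,0,0,0,0,0,0,0,0,0,0,0,0,0,0,0,0,0,0]' >/dev/null
python3 d.py bush 0.015
```

```text
t 19.72 pos [ 0.5957 -0.2953  0.12  ] rpy [3.140e+00 1.000e-03 1.622e+00] w 0.0917 F [-0.5  0.2 -0.9] 
shift [-0.0007  0.0011  0.083 ] turn 0.002
```

```bash
python3 -m handwheel '[-0.001,0.001,0.025,0,-0.001,0.001,0.05,0,-0.001,0.001,0.068,0,-0.001,0.001,0.079,0,-0.001,0.001,0.083,0]' >/dev/null
python3 -m handwheel '[0,0,0,0,0,0,0,0,0,0,0,0,0,0,0,0,0,0,0,0]' >/dev/null
python3 d.py bush 0.015
python3 - <<'E'
from h import *
s=cam("scene"); cv2.imwrite("pics/g6.png",cv2.resize(s["img"][110:260,120:320,::-1],(800,600)))
E
```

```text
t 20.55 pos [ 0.5967 -0.2969  0.0367] rpy [3.140e+00 1.000e-03 1.621e+00] w 0.0921 F [-0.4 -0.1 -0.5] 
shift [ 0.0009  0.0003 -0.0003] turn 0.001
```

View pics/g6.png

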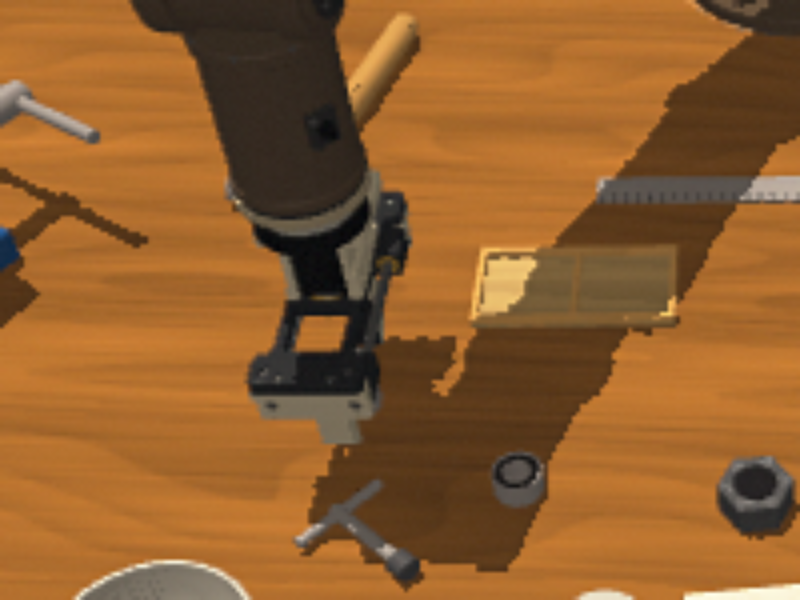

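The finger at (340,425) is clear of the T-wrench at (340,510), and the bush is hidden between the jaws. Gripping.

```bash
python3 -m handwheel '[0,0,0,0,0,0,0,0,0,0,0,0,0,0,0,0,0,0,0,0]' 1 30 >/dev/null
python3 -m handwheel '[0,0,0,0,0,0,0,0,0,0,0,0,0,0,0,0,0,0,0,0]' >/dev/null
python3 -m handwheel '[0,0,0,0,0,0,0,0,0,0,0,0,0,0,0,0,0,0,0,0]' 
python3 d.py bush 0.015
python3 -m handwheel '[0,0,-0.01,0,0,0,-0.04,0,0,0,-0.08,0,0,0,-0.11,0,0,0,-0.12,0]'
python3 d.py Lp 0.13
```

```text
time: 21.85
tool_pos: [0.5962, -0.2967, 0.0357]
orientation: [3.142, 0.0, 1.621]
wrist_force: [-0.4, -0.2, -1.3]
gripper_width: 0.0288
t 21.85 pos [ 0.5962 -0.2967  0.0357] rpy [3.142 0.    1.621] w 0.0288 F [-0.4 -0.2 -1.3] 
shift [ 0.0007  0.0008 -0.0013] turn 0.001
time: 22.27
tool_pos: [0.5985, -0.297, 0.1618]
orientation: [3.135, 0.003, 1.621]
wrist_force: [1.0, 0.8, -1.9]
gripper_width: 0.0284
t 22.27 pos [ 0.5985 -0.297   0.1618] rpy [3.135e+00 3.000e-03 1.621e+00] w 0.0284 F [ 1.   0.8 -1.9] 
shift [ 0.5179 -0.1251  0.0075] turn 0.001
```

```bash
python3 -m handwheel '[0.02,-0.005,0,0,0.058,-0.014,0,0,0.097,-0.023,0,0,0.136,-0.033,0,0,0.174,-0.042,0,0]' >/dev/null
python3 -m handwheel '[0.04,-0.0095,0,0,0.08,-0.019,0,0,0.12,-0.029,0,0,0.16,-0.0385,0,0,0.20,-0.048,0,0]' >/dev/null
python3 -m handwheel '[0.038,-0.009,0,0,0.076,-0.018,0,0,0.11,-0.027,0,0,0.135,-0.033,0,0,0.144,-0.035,0,0]' >/dev/null
python3 -m handwheel '[0,0,0,0,0,0,0,0,0,0,0,0,0,0,0,0,0,0,0,0]' 
python3 d.py Lp 0.0177
```

```text
time: 23.93
tool_pos: [0.446, 0.2129, 0.1556]
orientation: [-3.141, 0.001, 1.618]
wrist_force: [0.6, 0.3, -2.0]
gripper_width: 0.0285
t 23.93 pos [0.446  0.2129 0.1556] rpy [-3.141e+00  1.000e-03  1.618e+00] w 0.0285 F [ 0.6  0.3 -2. ] 
shift [0.0011 0.0017 0.1159] turn -0.002
```

```bash
python3 -m handwheel '[0.001,0.0015,0.03,0,0.001,0.0015,0.06,0,0.001,0.0015,0.085,0,0.001,0.0015,0.103,0,0.001,0.0015,0.111,0]' >/dev/null
python3 -m handwheel '[0,0,0,0,0,0,0.001,0,0,0,0.001,0,0,0,0.001,0,0,0,0.001,0]' >/dev/null
python3 d.py Lp 0.0177
python3 -m handwheel '[0,0,0.001,0,0,0,0.002,0,0,0,0.0025,0,0,0,0.003,0,0,0,0.003,0]'
python3 d.py Lp 0.0177
```

```text
t 24.77 pos [0.4476 0.2158 0.0447] rpy [ 3.14e+00 -1.00e-03  1.62e+00] w 0.0286 F [ 0.2 -0.6 -1.7] 
shift [-0.0018 -0.      0.005 ] turn 0.0
time: 25.18
tool_pos: [0.4469, 0.2155, 0.0406]
orientation: [-3.141, 0.0, 1.621]
wrist_force: [0.1, -0.2, -1.0]
gripper_width: 0.0286
t 25.18 pos [0.4469 0.2155 0.0406] rpy [-3.141  0.     1.621] w 0.0286 F [ 0.1 -0.2 -1. ] 
shift [-0.0015  0.0007  0.0009] turn 0.001
```

```bash
python3 -m handwheel '[-0.001,0,0.0003,0,-0.001,0,0.0006,0,-0.001,0,0.001,0,-0.001,0,0.001,0,-0.001,0,0.001,0]'
python3 -m handwheel '[0,0,0.0003,0,0,0,0.0003,0,0,0,0.0003,0,0,0,0.0003,0,0,0,0.0003,0]'
```

```text
time: 25.6
tool_pos: [0.447, 0.2145, 0.0397]
orientation: [-3.142, 0.0, 1.621]
wrist_force: [-0.3, 0.5, -0.6]
gripper_width: 0.0287
time: 26.02
tool_pos: [0.447, 0.2145, 0.0396]
orientation: [3.141, 0.0, 1.621]
wrist_force: [-1.1, -0.3, 5.5]
gripper_width: 0.0285
```

```bash
python3 -m handwheel '[0,0,0,0,0,0,0,0,0,0,0,0,0,0,0,0,0,0,0,0]' -0.7 
python3 -m handwheel '[0,0,0,0,0,0,0,0,0,0,-0.01,0,0,0,-0.03,0,0,0,-0.06,0]' >/dev/null
python3 -m handwheel '[0,0,-0.04,0,0,0,-0.07,0,-0.03,0.01,-0.08,0,-0.07,0.025,-0.08,0,-0.11,0.04,-0.08,0]' -1 >/dev/null
python3 d.py sb 0.1
python3 - <<'E'
from h import *
s=cam("scene"); cv2.imwrite("pics/g7.png",cv2.resize(s["img"][110:260,280:480,::-1],(800,600)))
E
```

```text
time: 26.43
tool_pos: [0.447, 0.2145, 0.0393]
orientation: [-3.142, -0.0, 1.621]
wrist_force: [0.3, -0.1, -0.5]
gripper_width: 0.0571
t 27.27 pos [0.4923 0.1085 0.1817] rpy [ 3.138e+00 -1.000e-03  1.624e+00] w 0.0917 F [ 0.5 -0.9 -0.9] 
shift [-0.2876  0.1624  0.0601] turn 0.004
```

View pics/g7.png

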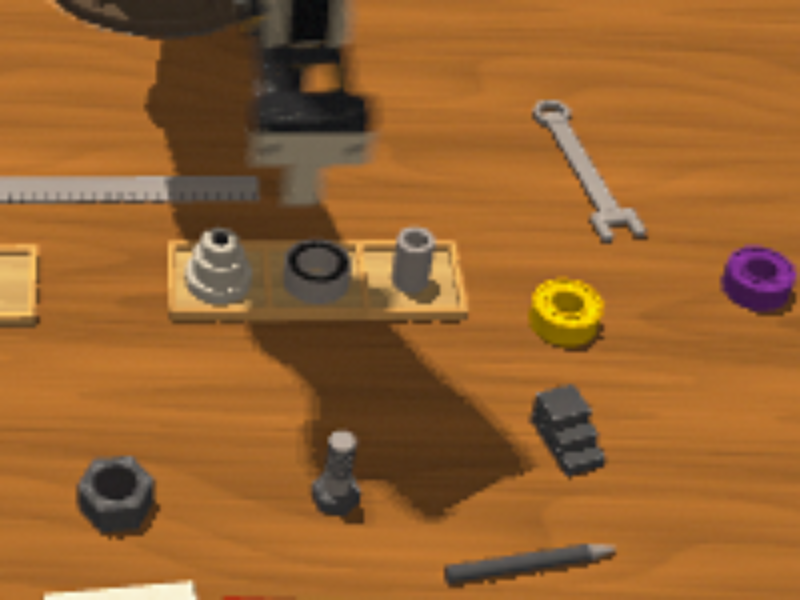

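The long tray is complete: pulley (218,270), bearing (318,272) and bush (414,262), all upright. Next is the small bearing.

```bash
python3 -m handwheel '[-0.034,0.019,0,0,-0.068,0.038,0,0,-0.102,0.057,0,0,-0.136,0.076,0,0,-0.17,0.096,0,0]' >/dev/null
python3 -m handwheel '[-0.034,0.019,0,0,-0.068,0.038,0,0,-0.095,0.053,0.02,0,-0.11,0.063,0.045,0,-0.1175,0.0665,0.06,0]' >/dev/null
python3 -m handwheel '[0,0,0,0,0,0,0,0,0,0,0,0,0,0,0,0,0,0,0,0]' >/dev/null
python3 d.py sb 0.008
```

```text
t 28.57 pos [ 0.6687 -0.169   0.1213] rpy [3.139 0.    1.622] w 0.0918 F [-0.4  0.2 -0. ] 
shift [-0.001   0.001   0.0913] turn 0.002
```

```bash
python3 -m handwheel '[-0.001,0.001,0.025,0,-0.001,0.001,0.05,0,-0.001,0.001,0.072,0,-0.001,0.001,0.085,0,-0.001,0.001,0.090,0]' >/dev/null
python3 -m handwheel '[0,0,0,0,0,0,0,0,0,0,0,0,0,0,0,0,0,0,0,0]' >/dev/null
python3 d.py sb 0.008
python3 - <<'E'
from h import *
s=cam("scene"); cv2.imwrite("pics/g8.png",cv2.resize(s["img"][130:280,160:360,::-1],(800,600)))
E
```

```text
t 29.4 pos [ 0.6699 -0.1715  0.0306] rpy [3.14  0.    1.621] w 0.0918 F [0.9 0.6 0.4] 
shift [0.0015 0.0001 0.0006] turn 0.001
```

View pics/g8.png

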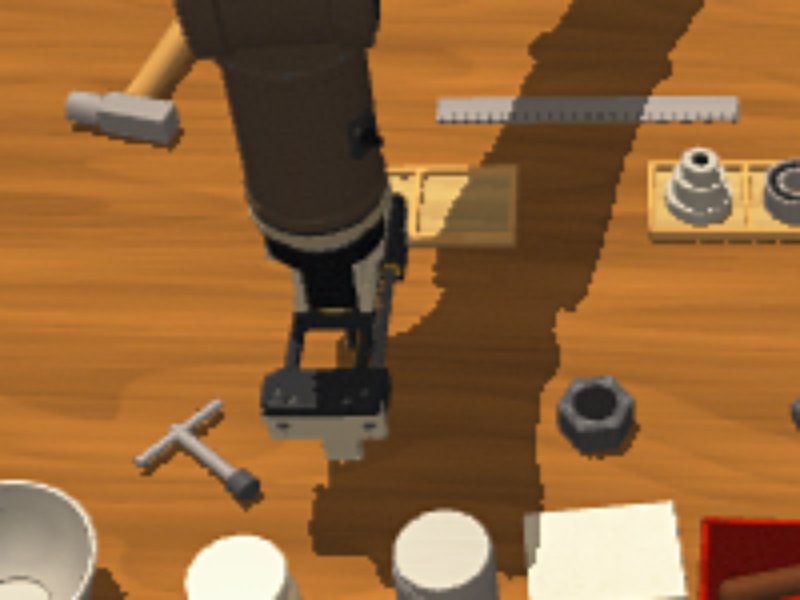

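The finger at (345,440) is clear of the jars at (440,555) and the wrench at (240,480). Gripping.

```bash
python3 -m handwheel '[0.001,0,0,0,0.001,0,0,0,0.001,0,0,0,0.001,0,0,0,0.001,0,0,0]' 1 30 >/dev/null
python3 -m handwheel '[0,0,0,0,0,0,0,0,0,0,0,0,0,0,0,0,0,0,0,0]' >/dev/null
python3 -m handwheel '[0,0,0,0,0,0,0,0,0,0,0,0,0,0,0,0,0,0,0,0]' 
python3 -m handwheel '[0,0,-0.01,0,0,0,-0.04,0,0,0,-0.08,0,0,0,-0.10,0,0,0,-0.10,0]'
python3 d.py Sn 0.13
```

```text
time: 30.7
tool_pos: [0.6692, -0.1704, 0.0294]
orientation: [-3.142, 0.0, 1.621]
wrist_force: [0.5, 0.3, -0.7]
gripper_width: 0.034
time: 31.12
tool_pos: [0.6724, -0.1703, 0.1362]
orientation: [3.133, 0.002, 1.621]
wrist_force: [0.4, 0.1, -0.2]
gripper_width: 0.0339
t 31.12 pos [ 0.6724 -0.1703  0.1362] rpy [3.133e+00 2.000e-03 1.621e+00] w 0.0339 F [ 0.4  0.1 -0.2] 
shift [-0.013  -0.1994 -0.0176] turn 0.001
```

```bash
python3 -m handwheel '[-0.002,-0.02,0,0,-0.004,-0.058,0,0,-0.006,-0.096,0,0,-0.008,-0.13,0,0,-0.01,-0.16,0,0]' >/dev/null
python3 -m handwheel '[-0.001,-0.02,0,0,-0.003,-0.034,0,0,-0.003,-0.0394,0,0,-0.003,-0.0394,0,0,-0.003,-0.0394,0,0]' >/dev/null
python3 d.py Sn 0.0114
python3 -m handwheel '[0,0,0.03,0,0,0,0.06,0,0,0,0.08,0,0,0,0.09,0,0,0,0.094,0]' >/dev/null
python3 -m handwheel '[0,0,0,0,0,0,0,0,0,0,0,0,0,0,0,0,0,0,0,0]'
python3 d.py Sn 0.0114
```

```text
t 31.95 pos [ 0.4715 -0.1933  0.1297] rpy [3.141 0.    1.621] w 0.0342 F [ 0.8  0.3 -1.3] 
shift [-0.      0.0022  0.0963] turn 0.001
time: 32.78
tool_pos: [0.4713, -0.1937, 0.0363]
orientation: [3.14, 0.001, 1.62]
wrist_force: [0.5, 0.1, -0.8]
gripper_width: 0.0337
t 32.78 pos [ 0.4713 -0.1937  0.0363] rpy [3.14e+00 1.00e-03 1.62e+00] w 0.0337 F [ 0.5  0.1 -0.8] 
shift [0.0003 0.0025 0.0029] turn 0.0
```

```bash
python3 -m handwheel '[0,0.002,0.0005,0,0,0.002,0.001,0,0,0.002,0.0015,0,0,0.002,0.002,0,0,0.002,0.002,0]'
python3 -m handwheel '[0,0,0.0005,0,0,0,0.0005,0,0,0,0.0005,0,0,0,0.0005,0,0,0,0.0005,0]'
```

```text
time: 33.2
tool_pos: [0.4727, -0.1932, 0.0333]
orientation: [-3.141, -0.0, 1.621]
wrist_force: [0.6, 0.2, -1.2]
gripper_width: 0.0343
time: 33.62
tool_pos: [0.4726, -0.1932, 0.0332]
orientation: [-3.141, 0.0, 1.621]
wrist_force: [-2.1, 0.4, 5.0]
gripper_width: 0.0341
```

```bash
python3 -m handwheel '[0,0,0,0,0,0,0,0,0,0,0,0,0,0,0,0,0,0,0,0]' -0.7 
python3 -m handwheel '[0,0,0,0,0,0,0,0,0,0,-0.01,0,0,0,-0.03,0,0,0,-0.06,0]' >/dev/null
python3 -m handwheel '[0.0,0,-0.04,0,0.01,0,-0.07,0,0.04,0.01,-0.09,0,0.08,0.025,-0.09,0,0.12,0.04,-0.09,0]' -1 >/dev/null
python3 d.py bolt 0.12
python3 - <<'E'
from h import *
s=cam("scene"); cv2.imwrite("pics/g9.png",cv2.resize(s["img"][130:280,180:380,::-1],(800,600)))
E
```

```text
time: 34.03
tool_pos: [0.4727, -0.1932, 0.0328]
orientation: [-3.142, -0.0, 1.621]
wrist_force: [-0.2, 0.2, -0.7]
gripper_width: 0.0625
t 34.87 pos [ 0.507  -0.0731  0.1855] rpy [3.138e+00 1.000e-03 1.617e+00] w 0.0918 F [ 0.5  0.  -0.3] 
shift [0.2141 0.169  0.0438] turn -0.003
```

View pics/g9.png

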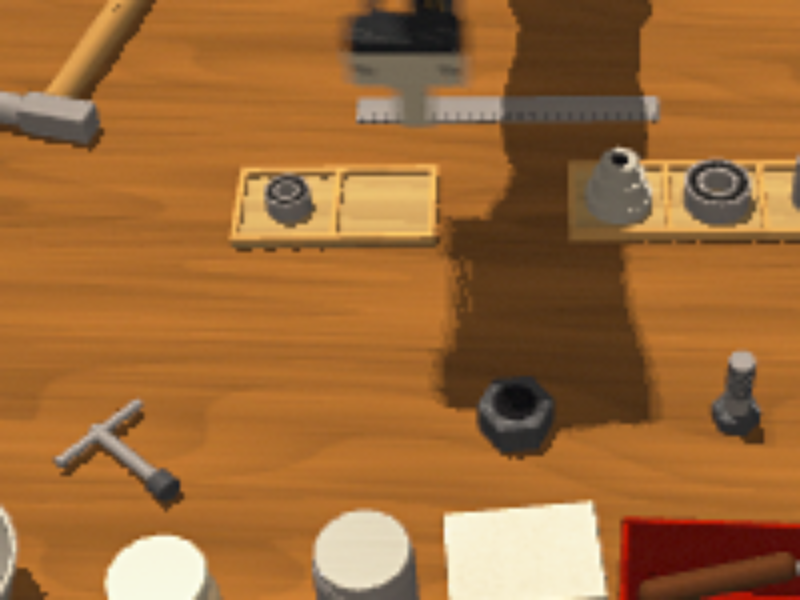

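The small bearing is flat in the left compartment at (289,198). Now the bolt, gripped on the shank.

```bash
python3 -m handwheel '[0.03,0.024,0,0,0.06,0.047,0,0,0.09,0.071,0,0,0.12,0.095,0,0,0.15,0.118,0,0]' >/dev/null
python3 -m handwheel '[0.03,0.024,0,0,0.05,0.04,0.015,0,0.06,0.048,0.03,0,0.064,0.051,0.04,0,0.064,0.051,0.044,0]' >/dev/null
python3 -m handwheel '[0,0,0,0,0,0,0,0,0,0,0,0,0,0,0,0,0,0,0,0]' >/dev/null
python3 d.py bolt 0.026
```

```text
t 36.17 pos [0.6644 0.148  0.1399] rpy [3.14 0.   1.62] w 0.0921 F [ 0.4 -0.3  0. ] 
shift [0.0005 0.0015 0.0919] turn -0.0
```

```bash
python3 -m handwheel '[0.0005,0.0015,0.025,0,0.0005,0.0015,0.05,0,0.0005,0.0015,0.072,0,0.0005,0.0015,0.086,0,0.0005,0.0015,0.091,0]' >/dev/null
python3 -m handwheel '[0,0,0,0,0,0,0,0,0,0,0,0,0,0,0,0,0,0,0,0]' >/dev/null
python3 d.py bolt 0.026
python3 - <<'E'
from h import *
s=cam("scene"); cv2.imwrite("pics/g10.png",cv2.resize(s["img"][130:280,280:480,::-1],(800,600)))
E
```

```text
t 37.0 pos [0.6662 0.1496 0.049 ] rpy [ 3.14  -0.     1.621] w 0.0918 F [-0.3 -0.4  0. ] 
shift [-0.001  -0.0003  0.001 ] turn 0.001
```

View pics/g10.png

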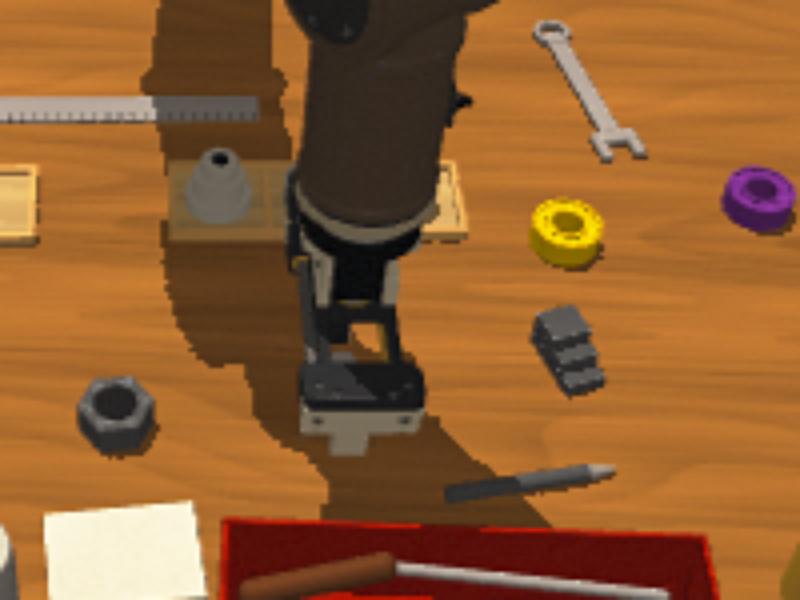

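The gripper is over the bolt with the finger at (348,440), clear of the toolbox at row 520. Gripping.

```bash
python3 -m handwheel '[0,0,0,0,0,0,0,0,0,0,0,0,0,0,0,0,0,0,0,0]' 1 30 >/dev/null
python3 -m handwheel '[0,0,0,0,0,0,0,0,0,0,0,0,0,0,0,0,0,0,0,0]' >/dev/null
python3 -m handwheel '[0,0,0,0,0,0,0,0,0,0,0,0,0,0,0,0,0,0,0,0]' >/dev/null
python3 -m handwheel '[0,0,0,0,0,0,0,0,0,0,0,0,0,0,0,0,0,0,0,0]' 
python3 -m handwheel '[0,0,-0.01,0,0,0,-0.04,0,0,0,-0.08,0,0,0,-0.11,0,0,0,-0.115,0]'
python3 d.py Sp 0.14
```

```text
time: 38.72
tool_pos: [0.6656, 0.1493, 0.0479]
orientation: [-3.142, 0.0, 1.621]
wrist_force: [0.4, -0.1, -0.8]
gripper_width: 0.0174
time: 39.13
tool_pos: [0.6682, 0.151, 0.1702]
orientation: [3.133, -0.003, 1.621]
wrist_force: [1.1, 0.3, -0.6]
gripper_width: 0.0174
t 39.13 pos [0.6682 0.151  0.1702] rpy [ 3.133e+00 -3.000e-03  1.621e+00] w 0.0174 F [ 1.1  0.3 -0.6] 
shift [-0.2591 -0.2123  0.0056] turn 0.001
```

```bash
python3 -m handwheel '[-0.016,-0.013,0,0,-0.046,-0.038,0,0,-0.076,-0.062,0,0,-0.106,-0.087,0,0,-0.136,-0.111,0,0]' >/dev/null
python3 -m handwheel '[-0.03,-0.0245,0,0,-0.06,-0.049,0,0,-0.09,-0.074,0,0,-0.112,-0.092,0,0,-0.122,-0.1,0,0]' >/dev/null
python3 -m handwheel '[0,0,0,0,0,0,0,0,0,0,0,0,0,0,0,0,0,0,0,0]' >/dev/null
python3 d.py Sp 0.0299
```

```text
t 40.38 pos [ 0.4685 -0.1176  0.163 ] rpy [ 3.141 -0.     1.623] w 0.0173 F [ 0.8  0.9 -1. ] 
shift [-0.0009  0.0006  0.1111] turn 0.003
```

```bash
python3 -m handwheel '[-0.001,0.0006,0.03,0,-0.001,0.0006,0.06,0,-0.001,0.0006,0.085,0,-0.001,0.0006,0.103,0,-0.001,0.0006,0.108,0]' >/dev/null
python3 -m handwheel '[0,0,0,0,0,0,0,0,0,0,0,0,0,0,0,0,0,0,0,0]' 
python3 d.py Sp 0.0299
python3 -m handwheel '[0,0,0.0005,0,0,0,0.001,0,0,0,0.0015,0,0,0,0.002,0,0,0,0.002,0]'
```

```text
time: 41.22
tool_pos: [0.4691, -0.12, 0.0559]
orientation: [3.14, 0.001, 1.62]
wrist_force: [-0.2, -0.9, -1.6]
gripper_width: 0.0172
t 41.22 pos [ 0.4691 -0.12    0.0559] rpy [3.14e+00 1.00e-03 1.62e+00] w 0.0172 F [-0.2 -0.9 -1.6] 
shift [0.0016 0.0002 0.004 ] turn 0.0
time: 41.63
tool_pos: [0.4683, -0.1199, 0.0528]
orientation: [-3.141, -0.0, 1.621]
wrist_force: [-0.2, -0.1, -0.8]
gripper_width: 0.0171
```

```bash
python3 -m handwheel '[0.001,0,0.0003,0,0.001,0,0.0006,0,0.001,0,0.001,0,0.001,0,0.001,0,0.001,0,0.001,0]'
python3 -m handwheel '[0,0,0.0003,0,0,0,0.0003,0,0,0,0.0003,0,0,0,0.0003,0,0,0,0.0003,0]'
```

```text
time: 42.05
tool_pos: [0.4684, -0.1188, 0.0519]
orientation: [-3.142, 0.0, 1.621]
wrist_force: [0.3, 0.5, -1.2]
gripper_width: 0.0174
time: 42.47
tool_pos: [0.4684, -0.1189, 0.0517]
orientation: [3.142, 0.0, 1.621]
wrist_force: [-1.2, 1.0, 4.1]
gripper_width: 0.0175
```

```bash
python3 -m handwheel '[0,0,0,0,0,0,0,0,0,0,0,0,0,0,0,0,0,0,0,0]' -0.7 
python3 -m handwheel '[0,0,0,0,0,0,0,0,0,0,-0.01,0,0,0,-0.03,0,0,0,-0.06,0]' >/dev/null
python3 -m handwheel '[0,0,-0.04,0,0,0,-0.07,0,0,-0.01,-0.09,0,0,-0.025,-0.1,0,0,-0.03,-0.105,0]' -1 >/dev/null
python3 -m handwheel '[-0.03,0,0,0,-0.07,0,0,0,-0.11,0,0,0,-0.15,0,0,0,-0.18,0,0,0]' >/dev/null
python3 -m handwheel '[0,0,0,0,0,0,0,0,0,0,0,0,0,0,0,0,0,0,0,0]' 
python3 - <<'E'
from h import *
np.set_printoptions(precision=4,suppress=True)
exp={"lb":(.451,.139,.025),"pulley":(.4543,.064,.048),"bush":(.4477,.214,.049),"sb":(.4738,-.1932,.022),"bolt":(.4692,-.1184,.066),"nut":(.678,-.0045,.024),"block":(.6065,.316,.03),"yellow":(.483,.33,.021),"purple":(.439,.487,.021)}
for n in("scene","top"):
    s=cam(n); P=cloud(s); cv2.imwrite(f"pics/f_{n}.png",s["img"][:,:,::-1])
    if n=="scene": cv2.imwrite("pics/f_z.png",cv2.resize(s["img"][120:260,220:480,::-1],(780,420)))
    for k,e in exp.items():
        m=(np.hypot(P[...,0]-e[0],P[...,1]-e[1])<.036)&(P[...,2]>.015)&(P[...,2]<.1)
        Q=P[m]; zt=np.percentile(Q[:,2],97); T=Q[Q[:,2]>zt-.005]; print(n,k,"ztop",zt.round(4),"exp",e[2],"top mid",(T.min(0)+T.max(0))[:2]/2,"exp",e[:2])
E
```

```text
time: 42.88
tool_pos: [0.4684, -0.1189, 0.0516]
orientation: [-3.142, 0.0, 1.621]
wrist_force: [1.1, -0.2, 0.3]
gripper_width: 0.0461
time: 44.55
tool_pos: [0.4477, -0.2986, 0.2168]
orientation: [-3.142, -0.0, 1.623]
wrist_force: [-0.6, -0.1, 0.1]
gripper_width: 0.0918
scene lb ztop 0.0264 exp 0.025 top mid [0.4525 0.1404] exp (0.451, 0.139)
scene pulley ztop 0.0487 exp 0.048 top mid [0.4566 0.062 ] exp (0.4543, 0.064)
scene bush ztop 0.0495 exp 0.049 top mid [0.4484 0.2139] exp (0.4477, 0.214)
scene sb ztop 0.0247 exp 0.022 top mid [ 0.4735 -0.1933] exp (0.4738, -0.1932)
scene bolt ztop 0.066 exp 0.066 top mid [ 0.4703 -0.1178] exp (0.4692, -0.1184)
scene nut ztop 0.0266 exp 0.024 top mid [ 0.68   -0.0048] exp (0.678, -0.0045)
scene block ztop 0.0316 exp 0.03 top mid [0.5947 0.3121] exp (0.6065, 0.316)
scene yellow ztop 0.0232 exp 0.021 top mid [0.485  0.3295] exp (0.483, 0.33)
scene purple ztop 0.0222 exp 0.021 top mid [0.4398 0.4873] exp (0.439, 0.487)
top lb ztop 0.0279 exp 0.025 top mid [0.45   0.1408] exp (0.451, 0.139)
top pulley ztop 0.0516 exp 0.048 top mid [0.4557 0.063 ] exp (0.4543, 0.064)
top bush ztop 0.0522 exp 0.049 top mid [0.4477 0.2136] exp (0.4477, 0.214)
top sb ztop 0.0252 exp 0.022 top mid [ 0.4737 -0.1929] exp (0.4738, -0.1932)
top bolt ztop 0.0688 exp 0.066 top mid [ 0.4684 -0.1185] exp (0.4692, -0.1184)
top nut ztop 0.0283 exp 0.024 top mid [ 0.6788 -0.0039] exp (0.678, -0.0045)
top block ztop 0.0336 exp 0.03 top mid [0.593  0.3119] exp (0.6065, 0.316)
top yellow ztop 0.0244 exp 0.021 top mid [0.4827 0.3307] exp (0.483, 0.33)
top purple ztop 0.0243 exp 0.021 top mid [0.4379 0.4868] exp (0.439, 0.487)
```

View pics/f_z.png

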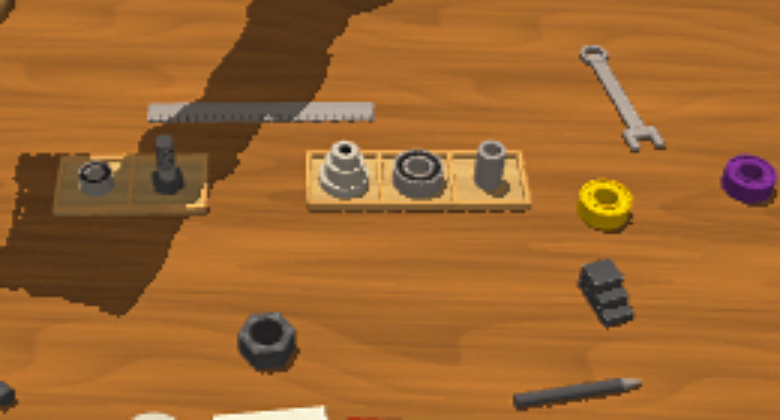

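View pics/f_top.png

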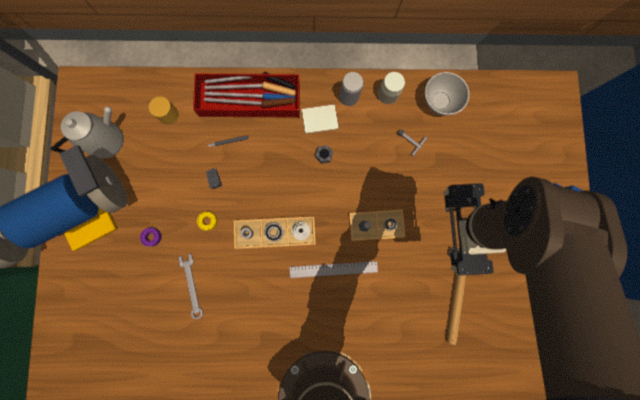

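All five parts stand in their compartments: (95,175) and (165,165) in the short tray, and (345,170), (418,172) and (490,167) in the long one. The nut, block and look-alikes are where they were, and the gripper is clear.

```bash
python3 -c "
from rig import finish_job
print(finish_job())"
```

```text
the job is handed in; nothing more can be done
None
```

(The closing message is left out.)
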